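Square up an instrument door frame by its diagonals

TASK

Check the aluminium frame for squareness with the slide rule, gently enough that the frame does not shift while you measure: lay the rule flat on the bench inside the frame, press its heel home into one corner, then slide its nose out by the round knob until it bears on the opposite corner, each pressed with about 5 N, first across the near-left to far-right diagonal, then across the near-right to far-left one (left and right as seen from the robot). Then push the frame's near bar sideways, along its own length, as far as it takes to make the two diagonals equal to within a few millimetres (not at all if they already are). Leave the rule lying flat inside the frame and leave the other things on the bench alone.

Things in the scene. Friction and masses are not known exactly. Their poses are not given: they have to be found in the camera images.
- frame: Frame of four plain aluminium bars lying flat on the bench, each 16 mm wide, top 17 mm above the bench. The far bar is fixed by two low clamps (28 mm high) on its outer side. Origin: centre of the opening when square, at bench height; x points from the near bar to the far bar (away from the robot), y left. Opening 150 (x) by 200 mm (y) when square; corner screws (pivots) at x +-83, y +-108 mm.
- frame_near: The frame's near bar, 232 mm long, 16 wide, with free end faces. Origin on the near-left corner screw at bench height, y left along the bar. The frame can rack: this bar shifts along its length (up to 20 mm either way at the start), staying parallel to the far bar. It needs about 12 N along its length to shift, and stays where left. Square when the near-left inner corner has y = +100 mm in the frame.
- frame_left: The frame's left side bar (16 mm wide), from the far-left corner screw (its origin, at bench height; x away from the robot along the bar) to the near-left one. Leans as the frame racks; the right side bar stays parallel to it. Forcing the rule into a diagonal with about 15 N also racks the frame.
- near_left (a point): Near-left inner corner of the frame at bench height, where the inner faces of two bars meet. Moves with the near bar. The near bar's left end face is 16 mm further left, its centre line 8 mm nearer to the robot. With the rule's pins seated in opposite corners, their distance is about 236 mm on both diagonals when the frame is square.
- near_right (a point): Near-right inner corner of the frame at bench height, where the inner faces of two bars meet. Moves with the near bar, 200 mm right of near_left. The near bar's right end face is 16 mm further right, its centre line 8 mm nearer. To square the frame the near bar must shift by 0.74 times the difference of the two pin distances: to the right if the near-left to far-right distance is the longer one, else to the left.
- far_left (a point): Far-left inner corner of the frame at bench height, where the inner faces of two bars meet; fixed.
- far_right (a point): Far-right inner corner of the frame at bench height, where the inner faces of two bars meet; fixed.
- rule: Steel slide rule lying on the bench, channel 20 mm wide, 15 high, about 0.45 kg. Origin under the heel pin's axis, at the underside; x along the rule from heel to nose, z up. The heel ends in an upright round pin of 10 mm diameter. A black square grip block, 22 x 22 mm, stands on it 75 mm from the origin, from 21 to 51 mm high.
- rule_nose: Sliding part of the rule: a bar in the channel with an upright round knob, ending in a 10 mm round pin like the heel's. Same origin and axes as the rule when fully in. Slides along the rule's x with about 0.8 N friction, stays where left, and does not drag the rule along the bench. Seating counts when the pin bears with 4 to 7 N for half a second; more than 8 N of the rule on the frame is too much.
- rule_heel (a point): Axis of the heel pin at the rule's underside. Seated in a corner it is about 7 mm from the corner point (5 mm from either bar face). It is to be pressed into its corner along the diagonal first, with about 5 N, before the nose is slid out; it need not be held there afterwards.
- rule_tip (a point): Axis of the nose pin at the rule's underside, 200 mm plus the extension from the heel pin. Seated in a corner it is about 7 mm from the corner point.
- rule_grip (a point): Middle of the black grip block's graspable part, 40 mm above the rule's underside, 75 mm from the heel pin; axes as the rule's.
- rule_knob (a point): On the knob's axis, 40 mm above the rule's underside, 60 mm behind the nose pin, 140 mm plus the extension from the heel pin. The knob is an upright steel cylinder, 14 mm diameter, top 51 mm above the underside.
- extension (a joint): How far the nose is slid out, m: 0 fully in, 0.065 fully out. Pin distance (the measured diagonal) = 0.200 + extension. At the start 0 to 0.010, short enough to go into the frame either way; set to one diagonal it may be too long for the other.
- screwdriver: Bystander: blue-handled screwdriver, 170 long, lying (mm). Origin at the underside.
- screw_tray: Bystander: white open tray 90 x 70 x 22 with screws (mm). Origin at the underside.
- reagent: Bystander: clear bottle, 60 across, 130 tall (mm). Origin at the underside.
- jar: Bystander: white jar with a blue cap, 64 across, 75 tall (mm). Origin at the underside.
- tube_rack: Bystander: white rack 110 x 62 with blue-capped tubes, 68 tall (mm). Origin at the underside.
- mouse: Bystander: grey computer mouse 105 x 60 x 31 (mm). Origin at the underside.
There are look-alikes about, which are no part of the job. Of the things shaped like the rule, the steel one is meant.

How it is judged:
By the outcome, as a careful person would: the job done as asked, in the order asked, and still so for the second after the job is handed in, with the robot touching nothing.
It also fails if it takes over 72 s, if anything falls off the work surface, if the arm or the gripper's body presses on something with over 40 N, if the wrist force passes 120 N, or if a joint passes its speed limit or range.

ROBOT

A 6-joint arm with a two-finger parallel gripper is mounted at the origin on the work surface. World frame = base frame: x ahead of the robot, y to its left, z up, the work surface at z = 0. Lengths are in m, angles in rad, forces in N, time in s.
With the tool pointing down it reaches from about 0.275 to 0.825 m from the base axis. Payload 4.9 kg.
Tool frame: the origin (TCP) lies midway between the tips of the shut fingers; the grasp point (between the pads) lies 19 mm behind it; z points along the fingers, y is the direction in which the jaws open and shut (so a half turn about z gives the same grasp; the last joint's range is limited). The gripper opens to 85 mm and grips with 20 to 120 N. Pads are 22 mm wide; open, the fingers measure 114 mm over their backs; the gripper's body (76 mm by 85 mm) begins 54 mm behind the grasp point. The pads swing forward as they close: fully open they stand 13 mm farther back than shut.
Start: joints at [1.097, 0.326, -0.193, 1.052, 0, 1.437], TCP at [0.183, 0.519, 0.231] pointing down, gripper open.
Joint ranges: [-2.65, 2.65], [-0.97, 1.79], [-1.3, 1.35], [-1.93, 2.1], [-1.47, 1.37], [-3.14, 3.14]. Speed limits (rad/s): [2.57, 2.57, 3.14, 3.14, 3.14, 3.14].

INTERFACE

Orientations are given as [roll, pitch, yaw] about the fixed x, y, z axes, in that order (R = Rz(yaw) Ry(pitch) Rx(roll)).
In Python, from rig import bot gives the robot as it stands. The module is installed in compiled form; this text tells all that it offers. Calls block until the motion is done:
- bot.move_ptp(position, orientation): joint-space move of the TCP to a pose.
- bot.servo_line(position, orientation=None, vel=0.15, until_force=None): straight line of the TCP; orientation=None keeps the orientation; vel is the mean speed in m/s. With until_force (N) it stops when the force on the tool has changed by that much, and returns True; else False.
- bot.set_joints(angles): joint-space move.
- bot.command_gripper(opening): finger opening in m; the grip force is fixed at half the most; returns when the fingers have stopped.
- bot.dwell(seconds).
- bot.inverse_kinematics(position, orientation): joint angles nearest the present ones, or None.
- bot.get_obs(): the state.
- bot.grab_frame(name): name is "scene" or "side" or "wrist"; returns (picture, depth): 400x640x3 uint8, blue, green, red; 400x640 float32, m along the optical axis (not along the pixel's ray), 0 where there is no reading.
- bot.camera_params(name): a dict with "fx", "fy", "cx", "cy" (pixels), "world_from_camera" (4x4, takes a point from camera to world coordinates); the wrist camera has in their place "mount" (4x4, takes a point from camera to tool coordinates, whose origin is the TCP and whose axes are the flange's). Camera axes: x right, y down, z forward; pixel columns grow to the right and rows downward; lengths in m; the calibration is good to about 2 mm. A picture is of the moment at which its call begins: read the wrist's pose just before it. camera_params takes no time and is no camera call.
A pose or a line that the arm cannot do raises bot.Unreachable and nothing moves.
- bot.finish_job(): hands the job in, once; it reports no verdict.
The state is a dict: "time": time; "qpos": joint angles; "qvel": joint speeds; "joint_torque": joint torques, N m; "position": TCP position; "tcp_rot": TCP orientation; "ft_force": force on the tool from outside, world axes, zero at the start; "ft_torque": the same for the moment, N m; "gripper_width": finger opening in m.
Only numpy, scipy, OpenCV 4.12 (cv2) and the standard library are available. Lean on these libraries where they do the work, as an engineer would, in place of code of your own. Each camera call takes 0.05 s, during which the arm holds its last target.

## Working session

There is one attempt and no reset: what is moved stays moved. The work goes in short steps, each a Python script; the robot and the scene stay as the last script left them, time stands still between calls to the robot, and variables do not carry over. Pictures are saved under pics/ and viewed, and the job is handed in when it is done.

```bash
ls; mkdir -p pics; python3 - <<'E'
from rig import bot
import cv2,numpy as np
o=bot.get_obs();print(o)
for n in("scene","side","wrist"):
    im,d=bot.grab_frame(n);cv2.imwrite(f"pics/a_{n}.png",im);np.save(f"pics/a_{n}.npy",d);print(n,bot.camera_params(n))
E
```

```text
pics
{'time': 0.0, 'qpos': array([ 1.09679999e+00,  3.26958515e-01, -1.93596704e-01,  1.05199235e+00,
       -1.41514471e-05,  1.43658493e+00]), 'qvel': array([-0.00061742,  0.00105457, -0.00101311,  0.00195441, -0.00078597,
        0.0018485 ]), 'joint_torque': array([-2.02787501e-04, -4.43396437e+01,  2.62440670e+01,  1.52594032e-02,
       -2.89752788e-04,  2.84137002e-06]), 'position': array([0.18303515, 0.51802762, 0.230489  ]), 'tcp_rot': array([-3.13985526e+00, -2.20307639e-04,  2.80180753e+00]), 'ft_force': array([-0.35854314, -0.74755866, -0.11530101]), 'ft_torque': array([-0.05215235,  0.01904081, -0.05035541]), 'gripper_width': 0.08569670482701282}
scene {'fx': 488.7025644265525, 'fy': 488.7025644265525, 'cx': 321.2143844210538, 'cy': 202.67616017086732, 'world_from_camera': array([[-0.88458259,  0.3027014 , -0.35480347,  1.17502224],
       [ 0.46627013,  0.59076797, -0.658472  ,  1.03411694],
       [ 0.01028613, -0.74790712, -0.66372369,  1.21925539],
       [ 0.        ,  0.        ,  0.        ,  1.        ]])}
side {'fx': 426.10130187513056, 'fy': 426.10130187513056, 'cx': 317.2078360083339, 'cy': 196.51549057557315, 'world_from_camera': array([[ 0.84676758, -0.40491828,  0.34500125,  0.05560452],
       [-0.53189433, -0.6548803 ,  0.53686145, -0.84827366],
       [ 0.00854951, -0.63810108, -0.76990514,  1.11249759],
       [ 0.        ,  0.        ,  0.        ,  1.        ]])}
wrist {'fx': 280.0706204513012, 'fy': 280.0706204513012, 'cx': 314.9208925612965, 'cy': 198.79315915739323, 'mount': array([[-1.03760933e-03, -9.62758402e-01, -2.70361208e-01,
         6.88339024e-02],
       [ 9.99999390e-01, -1.10146898e-03,  8.44789328e-05,
         1.15423772e-03],
       [-3.79127288e-04, -2.70360955e-01,  9.62758957e-01,
        -1.42592738e-01],
       [ 0.00000000e+00,  0.00000000e+00,  0.00000000e+00,
         1.00000000e+00]])}
```

View pics/a_scene.png

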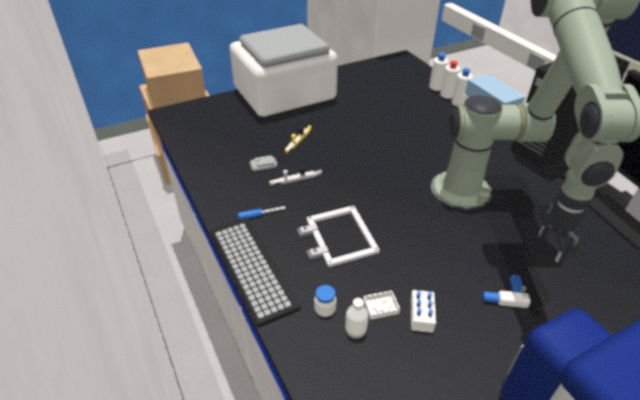

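View pics/a_side.png

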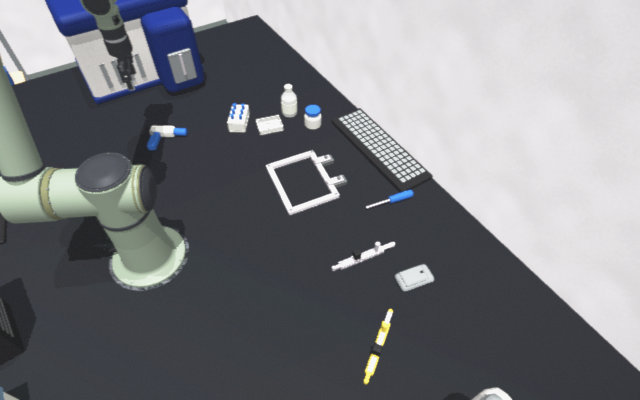

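View pics/a_wrist.png

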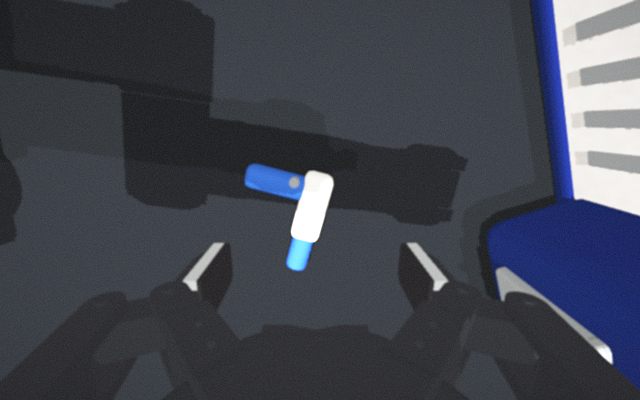

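The scene view shows the frame near (342,235), with its clamps at (307,230) and (318,252). In the side view the frame is at (303,181). There are two rule-like things: a steel one at scene (297,177) / side (363,256), and a yellow one at scene (298,138) / side (378,347). The steel one fits the description. I'll enlarge both.

```bash
cat > h.py <<'E'
import numpy as np,cv2
from rig import bot
from scipy.spatial.transform import Rotation as R
def ray(cam,u,v,T=None):
    p=bot.camera_params(cam); T=p["world_from_camera"] if T is None else T
    d=T[:3,:3]@np.array([(u-p["cx"])/p["fx"],(v-p["cy"])/p["fy"],1]); return T[:3,3],d
def onz(cam,u,v,z,T=None):
    c,d=ray(cam,u,v,T); return c+d*(z-c[2])/d[2]
def wristT(o):
    T=np.eye(4);T[:3,:3]=R.from_euler('xyz',o["tcp_rot"]).as_matrix();T[:3,3]=o["position"]
    return T@bot.camera_params("wrist")["mount"]
E
python3 - <<'E'
from h import *
s=cv2.imread("pics/a_side.png");c=cv2.imread("pics/a_scene.png")
a=cv2.resize(s[225:390,300:440],None,fx=3.4,fy=3.4,interpolation=cv2.INTER_CUBIC)
b=cv2.resize(s[130:225,240:380],None,fx=3.4,fy=3.4,interpolation=cv2.INTER_CUBIC)
cv2.imwrite("pics/b1.png",a)
cv2.imwrite("pics/b2.png",b)
for n,l in(("side",[(333,268),(396,244),(357,256),(378,245),(267,163),(312,152),(338,192),(291,212),(378,347),(390,196)]),("scene",[(271,184),(321,173),(306,219),(355,207),(378,243),(329,264)])):
  for u,v in l: print(n,u,v,onz(n,u,v,0.015).round(3))
E
```

```text
side 333 268 [ 0.442 -0.338  0.015]
side 396 244 [ 0.652 -0.37   0.015]
side 357 256 [ 0.526 -0.342  0.015]
side 378 245 [ 0.603 -0.344  0.015]
side 267 163 [0.478 0.143 0.015]
side 312 152 [0.644 0.106 0.015]
side 338 192 [ 0.618 -0.103  0.015]
side 291 212 [ 0.44  -0.094  0.015]
side 378 347 [ 0.412 -0.595  0.015]
side 390 196 [ 0.756 -0.21   0.015]
scene 271 184 [ 0.654 -0.346  0.015]
scene 321 173 [ 0.449 -0.319  0.015]
scene 306 219 [ 0.621 -0.108  0.015]
scene 355 207 [ 0.432 -0.083  0.015]
scene 378 243 [0.456 0.11  0.015]
scene 329 264 [0.649 0.117 0.015]
```

View pics/b1.png

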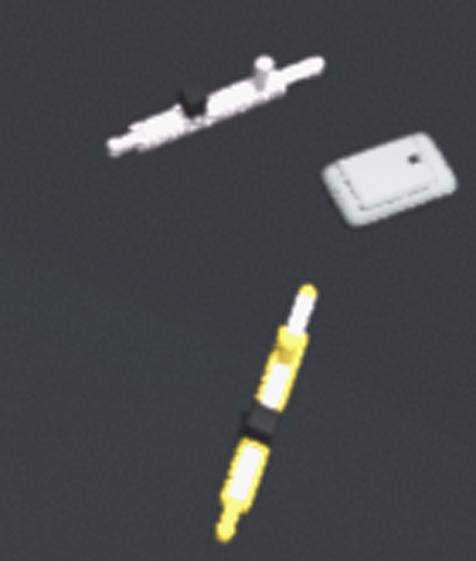

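View pics/b2.png

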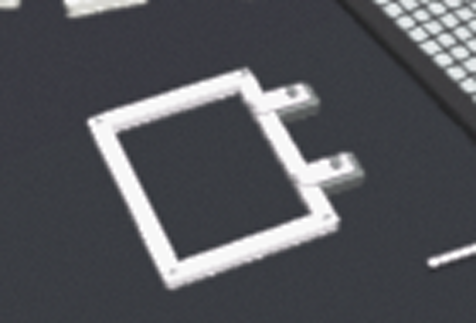

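In the crop of the side view, the steel rule is at upper left. Its heel is at side (333,268) → (0.44,-0.34) and its nose at side (396,244) → (0.65,-0.36). The yellow one below it is the look-alike, and the steel one is my target. Next I'll take close wrist views of the frame and the rule.

```bash
python3 - <<'E'
from h import *
for k,p in(("f",[0.60,0.01,0.17]),("r",[0.60,-0.34,0.17])):
    bot.move_ptp(p,[np.pi,0,np.pi]); bot.dwell(0.15)
    o=bot.get_obs();im,d=bot.grab_frame("wrist");cv2.imwrite(f"pics/c_{k}.png",im);np.save(f"pics/c_{k}_T.npy",wristT(o))
    print(o["time"],o["position"],o["tcp_rot"],o["ft_force"],o["qpos"].round(2))
E
```

```text
2.65 [0.59998181 0.01085499 0.17013097] [ 3.14149253e+00  1.75801485e-04 -3.14035380e+00] [-0.34895863  0.50845792  0.02537609] [-0.1   0.46 -0.15  0.96  0.   -0.11]
4.1667 [ 0.60066337 -0.33828835  0.1702126 ] [ 3.14139542e+00  1.49934134e-04 -3.13916812e+00] [ 0.66013099  0.3967012  -0.54254774] [-0.62  0.63  0.13  1.08  0.   -0.62]
```

View pics/c_f.png

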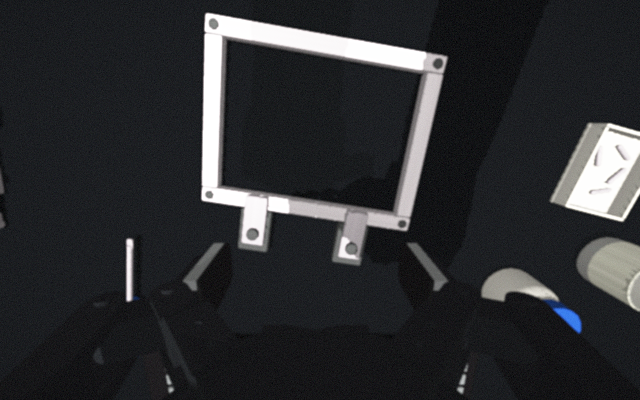

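View pics/c_r.png

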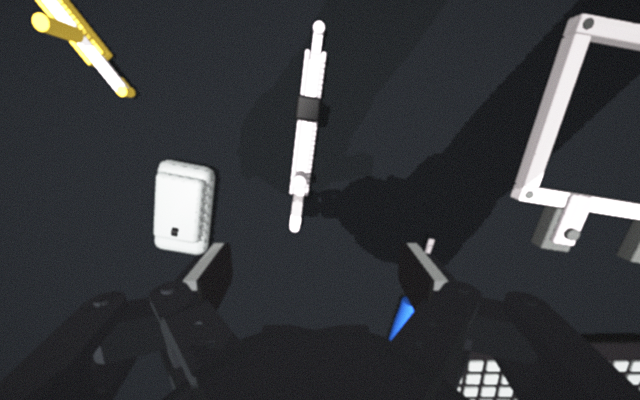

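The wrist view of the frame shows the screws at about (213,23) near-right, (437,63) near-left, (209,195) far-right and (402,223) far-left. In the rule view the heel pin is at (319,26), the black block at (309,108), the knob top at (300,182) and the nose pin at (294,228).

```bash
python3 - <<'E'
from h import *
Tf=np.load("pics/c_f_T.npy");Tr=np.load("pics/c_r_T.npy")
g=cv2.imread("pics/c_f.png",0).astype(float)
S={}
for n,(u,v) in dict(nr=(213,23),nl=(437,63),fr=(209,195),fl=(402,223)).items():
    w=g[v-6:v+7,u-6:u+7]; yy,xx=np.mgrid[v-6:v+7,u-6:u+7]
    m=(np.clip(165-w,0,None))*((xx-u)**2+(yy-v)**2<=36); 
    c=((m*xx).sum()/m.sum(),(m*yy).sum()/m.sum()); S[n]=onz("wrist",*c,0.017,Tf); print(n,np.round(c,1),S[n].round(4))
D=lambda a,b:np.linalg.norm(S[a]-S[b])
print("far",D('fl','fr'),"near",D('nl','nr'),"L",D('fl','nl'),"R",D('fr','nr'),"diag nl-fr",D('nl','fr'),"nr-fl",D('nr','fl'))
# inner corners from dark interior: 4 lines
im=cv2.imread("pics/c_f.png",0); m=(im[:240]<110).astype(np.uint8)
n,l,st,ce=cv2.connectedComponentsWithStats(m); k=l[120,320]; print(st[k])
cn,_=cv2.findContours((l==k).astype(np.uint8),cv2.RETR_EXTERNAL,cv2.CHAIN_APPROX_NONE)
ap=cv2.approxPolyDP(cn[0],8,True)[:,0];print(ap.tolist())
for p in ap: print(p,onz("wrist",*p,0.017,Tf).round(4),onz("wrist",*p,0.0,Tf).round(4))
im=cv2.imread("pics/c_r.png")
cv2.imwrite("pics/d_r.png",cv2.resize(im[0:250,230:380],None,fx=2.4,fy=2.4,interpolation=cv2.INTER_CUBIC)) 
for n,p,z in(("heel",(319,26),.015),("block",(309,103),.051),("block",(309,119),.021),("knobtop",(300,181),.051),("nose",(295,227),.015)): print(n,onz("wrist",*p,z,Tr).round(4))
E
```

```text
nr [213.2  23.4] [ 0.4448 -0.0828  0.017 ]
nl [437.6  63.2] [0.4787 0.1305 0.017 ]
fr [208.8 194.3] [ 0.6096 -0.1037  0.017 ]
fl [401.8 223.6] [0.6436 0.1098 0.017 ]
far 0.21619044749193203 near 0.21599793242862955 L 0.1662978803649873 R 0.16617391816847393 diag nl-fr 0.26837825607879157 nr-fl 0.2768306941206326
[  219    37   206   176 27570]
[[225, 37], [219, 185], [393, 212], [424, 72]]
[225  37] [ 0.4561 -0.0728  0.017 ] [ 0.4518 -0.0777  0.    ]
[219 185] [ 0.5992 -0.0917  0.017 ] [ 0.6031 -0.0976  0.    ]
[393 212] [0.6299 0.0989 0.017 ] [0.6355 0.1039 0.    ]
[424  72] [0.4865 0.1182 0.017 ] [0.4839 0.1243 0.    ]
heel [ 0.447  -0.3334  0.015 ]
block [ 0.5177 -0.3424  0.051 ]
block [ 0.5312 -0.3431  0.021 ]
knobtop [ 0.5882 -0.3513  0.051 ]
nose [ 0.6493 -0.3596  0.015 ]
```

View pics/d_r.png

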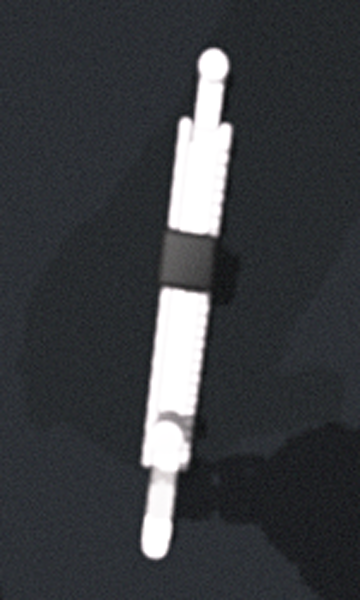

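The frame measures as it should: screw distances are 216.2, 216.0, 166.3 and 166.2 mm against 216/166 nominal. The near bar appears racked about 5 mm to the right. The rule measures 204 mm between pins with a yaw of -7.4°, so its extension is about 4 mm. Now I'll grasp the grip block.

```bash
cat >> h.py <<'E'
PI=np.pi
def F(n=6,dt=0.03):
    a=[]
    for _ in range(n): bot.dwell(dt); a.append(bot.get_obs()["ft_force"])
    return np.mean(a,0)
def st(msg=""):
    o=bot.get_obs(); print(msg,"t",round(o["time"],2),"p",o["position"].round(4),"yaw",round(float(o["tcp_rot"][2]),4),"F",o["ft_force"].round(2),"w",round(o["gripper_width"],4)); return o
E
python3 - <<'E'
from h import *
th=np.arctan2(-0.0262,0.2023); ori=[PI,0,th+PI]
g=np.array([0.522,-0.3431,0])
bot.move_ptp(g+[0,0,0.09],ori)
bot.servo_line(g+[0,0,0.023],vel=0.1); bot.dwell(.1)
st("down"); print(F(4))
bot.command_gripper(0.015); st("grip"); bot.dwell(.2); st()
bot.servo_line(g+[0,0,0.11],vel=0.12); st("lift"); print(F(4))
im,d=bot.grab_frame("wrist"); cv2.imwrite("pics/e.png",im)
E
```

```text
down t 5.66 p [ 0.5227 -0.3437  0.0239] yaw 3.0128 F [-0.34 -0.12 -0.8 ] w 0.0857
[-0.28341051 -0.63128609  0.12812847]
grip t 6.39 p [ 0.5221 -0.3436  0.0233] yaw 3.0125 F [ 0.   -1.03  0.79] w 0.021
 t 6.59 p [ 0.5221 -0.3436  0.0233] yaw 3.0126 F [-0.63 -2.32  2.76] w 0.0209
lift t 7.47 p [ 0.5213 -0.3424  0.109 ] yaw 3.0129 F [ 0.65 -0.92 -3.48] w 0.0212
[-0.06511481 -0.09382191 -4.28978444]
```

View pics/e.png

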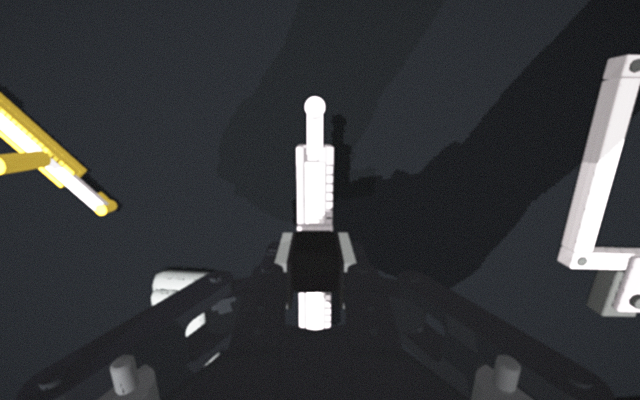

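The rule is held, with a weight reading of 4.3 N. Its heel pin is at (315,106) in the hand. Now I'll compute the seated pin positions and lay it in diagonal 1, heel at near-left.

```bash
cat >> h.py <<'E'
NR0=np.array([0.4448,-0.0828]);NL0=np.array([0.4787,0.1305]);FR=np.array([0.6096,-0.1037]);FL=np.array([0.6436,0.1098])
def u(v): return v/np.linalg.norm(v)
def seats(NL,NR):
    c=(NL+NR+FR+FL)/4; L=lambda a,b:None
    def line(a,b):
        d=u(b-a);n=np.array([-d[1],d[0]]); 
        if n@(c-a)<0:n=-n
        return n,n@a+13e-3
    N,Fa,Le,Ri=line(NL,NR),line(FL,FR),line(NL,FL),line(NR,FR)
    X=lambda p,q:np.linalg.solve(np.array([p[0],q[0]]),[p[1],q[1]])
    return dict(nl=X(N,Le),nr=X(N,Ri),fl=X(Fa,Le),fr=X(Fa,Ri))
E
python3 - <<'E'
from h import *
s=seats(NL0,NR0);print({k:v.round(4) for k,v in s.items()})
print(np.linalg.norm(s['nl']-s['fr']),np.linalg.norm(s['nr']-s['fl']))
M=bot.camera_params("wrist")["mount"]
for z in(0.008,0.003): print(onz("wrist",315,106,z,M).round(4))
h=u(s['fr']-s['nl']);th=np.arctan2(h[1],h[0]);print(th)
D=np.linalg.norm(s['nl']-s['fr'])
heel=s['nl']+h*(D-204e-3)/2
b=heel+h*75e-3; print(b)
ori=[PI,0,th+PI]
bot.move_ptp([*b,0.12],ori); st()
bot.servo_line([*b,0.05],vel=0.12); bot.dwell(.1); st(); 
a=bot.grab_frame("wrist")[0];cv2.imwrite("pics/f.png",a)
a=bot.grab_frame("side")[0];cv2.imwrite("pics/f2.png",cv2.resize(a[120:240,220:400],None,fx=4,fy=4))
E
```

```text
{'nl': array([0.4896, 0.116 ]), 'nr': array([ 0.4597, -0.0716]), 'fl': array([0.6286, 0.0986]), 'fr': array([ 0.5987, -0.0892])}
0.232483797903836 0.2397603349422038
[0.0755 0.0013 0.008 ]
[0.0753 0.0013 0.003 ]
-1.0819400303127942
[0.53147356 0.03724515]
 t 9.07 p [0.5319 0.0367 0.1201] yaw 2.0594 F [ 0.95  0.79 -2.25] w 0.0213
 t 9.9 p [0.5325 0.037  0.0509] yaw 2.0595 F [ 0.46 -0.54 -4.57] w 0.0213
```

View pics/f.png

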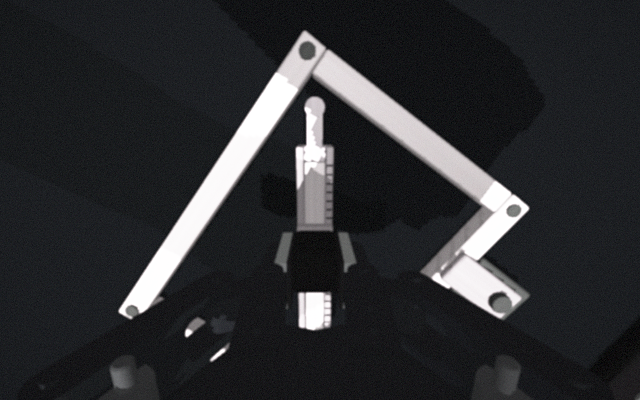

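View pics/f2.png

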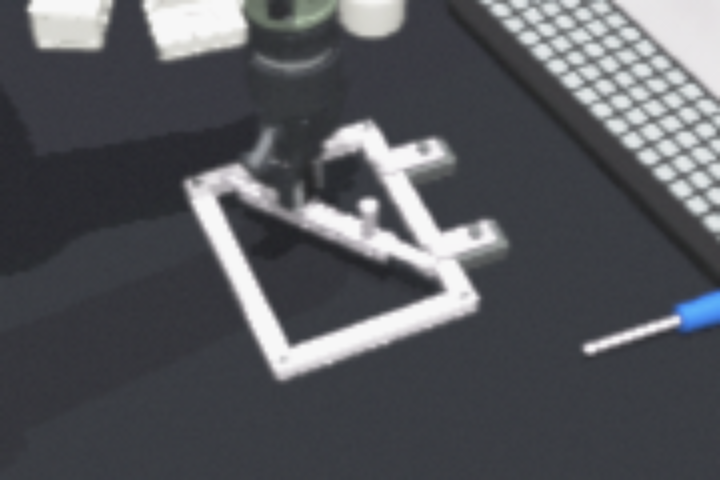

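The rule lies along the diagonal above the opening. The visible screws are at (307,49) near-left, (132,312) near-right and (514,210) far-left. I'll check the bias from this rotated pose.

```bash
python3 - <<'E'
from h import *
o=bot.get_obs();print(o["position"])
for n,p,r in(("nl",(307,49),NL0),("nr",(132,312),NR0),("fl",(514,210),FL)): print(n,onz("wrist",*p,.017,wristT(o)).round(4)[:2],r)
E
```

```text
[0.53235077 0.03716745 0.05093562]
nl [0.478  0.1312] [0.4787 0.1305]
nr [ 0.445  -0.0846] [ 0.4448 -0.0828]
fl [0.6438 0.11  ] [0.6436 0.1098]
```

```bash
python3 - <<'E'
from h import *
s=seats(NL0,NR0);h=u(s['fr']-s['nl']);b=s['nl']+h*((np.linalg.norm(s['nl']-s['fr'])-.204)/2+.075)
print("F air",F(6))
r=bot.servo_line([*b,0.0215],vel=0.04,until_force=2.5); print(r); st(); f=F(6); print("on bench",f)
p=bot.get_obs()["position"]
E
```

```text
F air [-0.01236328  0.28536732 -4.18116162]
True
 t 10.83 p [0.5306 0.0372 0.023 ] yaw 2.0595 F [-0.09 -1.38  3.98] w 0.0213
on bench [-0.48109035 -0.4649121   4.88252437]
```

```bash
cat >> h.py <<'E'
def hold(p,n=6):
    bot.servo_line(p,vel=0.03); return F(n)
E
python3 - <<'E'
from h import *
s=seats(NL0,NR0);h=u(s['fr']-s['nl']);b=s['nl']+h*((np.linalg.norm(s['nl']-s['fr'])-.204)/2+.075)
z=0.0232
for i in range(5):
    f=hold([*b,z]); st(f"z{z:.4f}"); print(f.round(2))
    if f[2]<0.5: break
    z+=0.0004
# slide 6 mm
q=b-h*6e-3
bot.servo_line([*q,z],vel=0.03); o=bot.get_obs(); st("slide"); f=F(6); print(f.round(2),"along heel-dir reaction",f[:2]@h)
E
```

```text
z0.0232 t 11.48 p [0.5315 0.0372 0.0231] yaw 2.0597 F [-0.66 -1.01  0.15] w 0.0213
[-0.48 -0.03  0.94]
z0.0236 t 11.93 p [0.5312 0.0373 0.0233] yaw 2.0596 F [ 0.07 -0.1  -3.94] w 0.0211
[ 0.25  0.   -3.9 ]
slide t 12.28 p [0.5283 0.0429 0.0235] yaw 2.0601 F [ 0.32 -0.11 -4.33] w 0.0211
[ 0.15 -0.16 -4.01] along heel-dir reaction 0.21228042042353096
```

```bash
cat >> h.py <<'E'
def press(start,dirn,z,lo,hi,f0,maxadv=6e-3,step=1.5e-4,n=5):
    """advance commanded point along dirn until reaction -f.dirn in [lo,hi]; returns command point"""
    a=0.0
    for i in range(40):
        q=start+dirn*a; f=hold([*q,z],n)-f0; k=-(f[:2]@dirn); lat=f[0]*-dirn[1]+f[1]*dirn[0]
        print(f"a{a*1e3:.2f} press {k:.2f} lat {lat:.2f} fz {f[2]:.2f}")
        if k>hi: a-=step*0.6
        elif k<lo: a+=step*(3 if k<lo*0.35 else 1.5 if k<lo*.6 else 1)
        else: return q,k,lat
        if a>maxadv: return q,k,lat
E
python3 - <<'E'
from h import *
s=seats(NL0,NR0);h=u(s['fr']-s['nl']);b=s['nl']+h*((np.linalg.norm(s['nl']-s['fr'])-.204)/2+.075)
z=0.0233
q=b-h*6e-3; f0=hold([*q,z],10); print(f0)
e=b-h*20e-3
r=bot.servo_line([*e,z],vel=0.015,until_force=3); o=st(f"{r}")
p=o["position"][:2]; print("F",F(4)-f0,"heel",p-h*.075,s['nl'], "adv", (p-b)@-h)
E
```

```text
[ 0.22043863  0.2896469  -3.82502216]
True t 13.64 p [0.5251 0.0484 0.0231] yaw 2.0596 F [-0.75 -0.65  3.86] w 0.0209
F [ 0.07041077 -0.87860315  8.85694863] heel [0.48988146 0.11461121] [0.48956409 0.1160342 ] adv 0.012836549579942567
```

```bash
cat >> h.py <<'E'
def zreg(q,z,lo=-3.6,hi=-0.8,step=1.2e-4):
    for i in range(10):
        f=hold([*q,z],4); print("zreg",round(z,5),f.round(2))
        if f[2]>hi: z+=step*(2 if f[2]>2.5 else 1)
        elif f[2]<lo: z-=step
        else: break
    return z,f
E
python3 - <<'E'
from h import *
s=seats(NL0,NR0);h=u(s['fr']-s['nl']);b=s['nl']+h*((np.linalg.norm(s['nl']-s['fr'])-.204)/2+.075)
q=bot.get_obs()["position"][:2]+h*0.3e-3
z,f=zreg(q,0.0235); st(); print((q-b)@-h)
E
```

```text
zreg 0.0235 [-0.22  0.88 -2.35]
 t 14.16 p [0.5249 0.0483 0.0232] yaw 2.0593 F [ 0.69  1.04 -2.54] w 0.0212
0.012542753349723348
```

```bash
python3 - <<'E'
from h import *
s=seats(NL0,NR0);h=u(s['fr']-s['nl']);b=s['nl']+h*((np.linalg.norm(s['nl']-s['fr'])-.204)/2+.075)
q=b-h*12.5e-3
r=press(q,-h,0.0235,4.6,6.2,np.array([.1,.1,0]),maxadv=5e-3); print(r)
st(); 
E
```

```text
a0.00 press -0.52 lat 0.75 fz -2.36
a0.45 press 1.57 lat 0.82 fz -4.45
a0.90 press 3.72 lat 1.75 fz -4.35
a1.05 press 5.30 lat 1.82 fz -4.37
(array([0.52511026, 0.04920805]), np.float64(5.29804683464187), np.float64(1.823094700224984))
 t 15.82 p [0.5254 0.0486 0.0236] yaw 2.059 F [ 0.64 -5.46 -4.38] w 0.0211
```

```bash
python3 - <<'E'
from h import *
s=seats(NL0,NR0);h=u(s['fr']-s['nl'])
l=np.array([h[1],-h[0]]); q=np.array([0.52511,0.04921])
for dl,z in((.3e-3,.02335),(.5e-3,.0233)):
    f=hold([*(q+l*dl),z],5); print(dl,z,"press",f[:2]@h,"lat",f[:2]@l,f.round(2)); 
    if abs(f[:2]@l)<.8 and f[2]>-4.1:break
st()
E
```

```text
0.0003 0.02335 press 5.1573872554670634 lat 0.7985132234428961 [ 1.72 -4.93 -4.21]
0.0005 0.0233 press 5.225452170766702 lat 1.3088547423965862 [ 1.3  -5.23 -4.35]
 t 16.66 p [0.5253 0.0486 0.0236] yaw 2.0589 F [ 1.08 -4.87 -5.08] w 0.0212
```

```bash
python3 - <<'E'
from h import *
s=seats(NL0,NR0);h=u(s['fr']-s['nl'])
l=np.array([h[1],-h[0]]); q=np.array([0.52511,0.04921])
for z in(.0231,.0229,.0227):
    f=hold([*(q+l*.4e-3),z],5); print(z,"press",f[:2]@h,"lat",f[:2]@l,f.round(2)); 
    if f[2]>-3.6:break
f=F(18); print("held",f[:2]@h,f[:2]@l,f.round(2)); st()
E
```

```text
0.0231 press 5.298914241043841 lat 1.4770621415581648 [ 1.18 -5.37 -2.96]
held 5.295104248553227 1.52246226756589 [ 1.14 -5.39 -3.16]
 t 17.68 p [0.5254 0.0486 0.0234] yaw 2.059 F [ 1.06 -5.38 -3.21] w 0.0207
```

```bash
python3 - <<'E'
from h import *
s=seats(NL0,NR0);h=u(s['fr']-s['nl'])
l=np.array([h[1],-h[0]]); q=np.array([0.52511,0.04921]); p0=bot.get_obs()["position"][:2]
for dl in(1.0e-3,1.4e-3):
    f=hold([*(q+l*dl),.0231],5);p=bot.get_obs()["position"][:2]; print(dl,"press",f[:2]@h,"lat",f[:2]@l,f.round(2),"moved mm l",(p-p0)@l*1e3,"h",(p-p0)@h*1e3)
f=F(18); print("held",f[:2]@h,f[:2]@l,f.round(2)); st()
E
```

```text
0.001 press 4.861314806324657 lat 0.04915032887881633 [ 2.24 -4.31 -3.46] moved mm l 0.35758125884985204 h -0.1680209437079783
0.0014 press 5.120912960582294 lat -0.6005878037589921 [ 2.94 -4.24 -3.69] moved mm l 0.7633913270004236 h -0.39645129706792503
held 5.001611267990046 -0.7592316823365209 [ 3.02 -4.06 -3.17]
 t 19.11 p [0.5245 0.0486 0.0233] yaw 2.0591 F [ 1.94 -4.39 -3.58] w 0.0211
```

Both wall reactions are now about equal (~3.5 N each) and the pin stopped moving, so the heel is seated at about 5.0 N. I'll release the block and go to the knob.

```bash
python3 - <<'E'
from h import *
s=seats(NL0,NR0);h=u(s['fr']-s['nl'])
o=bot.get_obs(); p=o["position"][:2]; heel=p-h*.075; print("heel",heel)
bot.command_gripper(0.045); st("open"); print(F(4).round(2))
c=bot.get_obs()["position"][:2]
bot.servo_line([*p,.030],vel=0.06)
k=heel+h*.144
bot.servo_line([*k,.030],vel=0.1)
bot.dwell(.1)
a=bot.grab_frame("wrist")[0];cv2.imwrite("pics/g.png",a)
bot.servo_line([*k,.025],vel=0.06); bot.dwell(.1);st("at knob");print(F(5).round(2))
E
```

```text
heel [0.48931187 0.11478824]
open t 19.47 p [0.5235 0.0491 0.0231] yaw 2.0597 F [ 0.17  0.16 -0.21] w 0.0449
[-0.59 -0.27  0.17]
at knob t 21.21 p [ 0.5568 -0.0122  0.0249] yaw 2.0595 F [ 0.59 -0.21 -0.44] w 0.0447
[-0.2  -0.03 -0.5 ]
```

View pics/g.png

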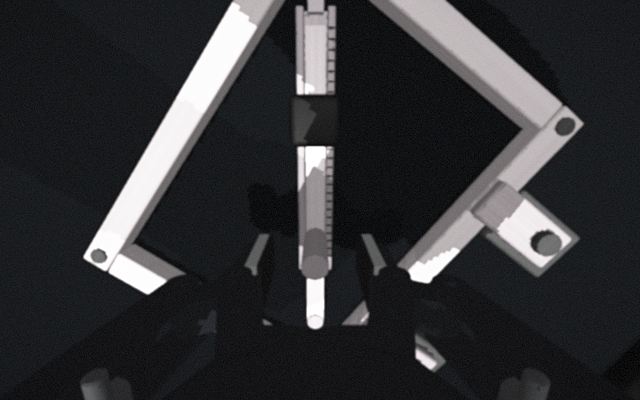

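```bash
python3 - <<'E'
from h import *
M=bot.camera_params("wrist")["mount"]
print(onz("wrist",315,267,-.021,M).round(4), "block",onz("wrist",315,122,-.021,M).round(4),"pin",onz("wrist",315,322,.015,M).round(4),onz("wrist",315,322,.021,M).round(4))
E
```

```text
[ 0.0011  0.0005 -0.021 ] block [ 0.0688  0.0006 -0.021 ] pin [-0.06    0.0005  0.015 ] [-0.0649  0.0005  0.021 ]
```

The knob is centred between the pads to within about 1 mm. I'll close on it and slide the nose out.

```bash
python3 - <<'E'
from h import *
s=seats(NL0,NR0);h=u(s['fr']-s['nl']); l=np.array([h[1],-h[0]])
bot.command_gripper(0.008); o=st("closed"); f0=F(6); print(f0.round(2))
k=np.array([0.4893,0.1148])+h*.144; z=.0248
bot.servo_line([*(k+h*20e-3),z],vel=0.05); f=F(5); st("slid20"); print(f.round(2),f[:2]@h,f[:2]@l)
f0=f
r=bot.servo_line([*(k+h*36e-3),z],vel=0.012,until_force=2.5); o=st(f"{r}")
f=F(4); print(f.round(2),"press",-f[:2]@h,"lat",f[:2]@l); p=o["position"][:2]; print("adv",(p-k)@h*1e3,"lat",(p-k)@l*1e3)
E
```

```text
closed t 21.77 p [ 0.5569 -0.0125  0.0252] yaw 2.0591 F [-1.95  0.44  3.51] w 0.012
[-1.57 -0.35  3.12]
slid20 t 22.68 p [ 0.5667 -0.0307  0.0252] yaw 2.0588 F [-1.16 -1.02  5.47] w 0.012
[-1.45 -1.07  5.13] 0.2680133514236804 1.7817304020876126
True t 23.48 p [ 0.5704 -0.0378  0.0251] yaw 2.0591 F [-0.43  0.57  4.26] w 0.0118
[-0.14  0.48  4.53] press 0.485453822841081 lat -0.10364278760109204
adv 28.789938394676184 lat 0.08688701686172258
```

```bash
python3 - <<'E'
from h import *
s=seats(NL0,NR0);h=u(s['fr']-s['nl']); l=np.array([h[1],-h[0]])
k=np.array([0.4893,0.1148])+h*.144
q,kk,lat=press(k+h*28.5e-3,h,.0251,5.0,6.3,np.array([-.1,-.1,0]),maxadv=8e-3)
print((q-k)@h*1e3); p=st()["position"][:2]; print("adv",(p-k)@h*1e3,"latpos",(p-k)@l*1e3)
E
```

```text
a0.00 press -0.48 lat -1.05 fz 5.33
a0.45 press 0.31 lat -1.06 fz 5.26
a0.90 press 1.34 lat -0.71 fz 6.45
a1.35 press 2.70 lat -0.50 fz 6.57
a1.57 press 3.20 lat -0.92 fz 6.92
a1.72 press 3.55 lat -0.58 fz 7.29
a1.88 press 3.94 lat -1.18 fz 7.16
a2.02 press 4.47 lat -1.29 fz 7.63
a2.17 press 4.40 lat -0.91 fz 7.73
a2.32 press 4.41 lat -0.64 fz 7.83
a2.47 press 4.95 lat -0.60 fz 8.03
a2.62 press 5.75 lat -0.43 fz 8.37
31.12500000000001
 t 28.62 p [ 0.5704 -0.0379  0.0251] yaw 2.0601 F [-3.56  4.1   7.93] w 0.0118
adv 28.870801500306964 latpos 0.07257501164858814
```

```bash
python3 - <<'E'
from h import *
s=seats(NL0,NR0);h=u(s['fr']-s['nl'])
f=F(14,.05);print(f.round(2),-f[:2]@h);o=st()
print("pin dist est", np.linalg.norm(o["position"][:2]-[.4893,.1148])+.06)
im=bot.grab_frame("wrist")[0];cv2.imwrite("pics/i.png",im);np.save("pics/i_T.npy",wristT(o))
E
```

```text
[-3.09  4.44  8.31] 5.373137459122055
 t 29.32 p [ 0.5704 -0.0379  0.0251] yaw 2.0601 F [-3.37  4.84  8.4 ] w 0.0117
pin dist est 0.23287058474150774
```

View pics/i.png

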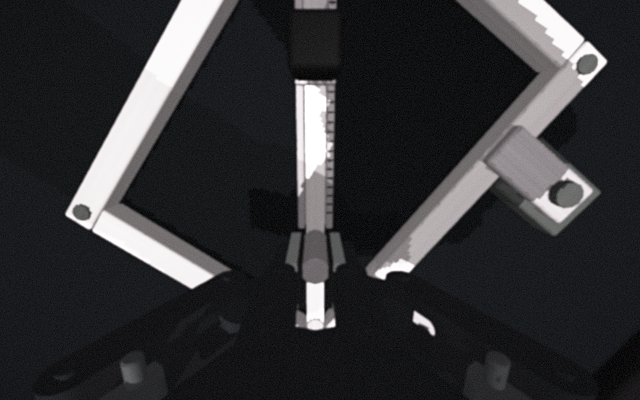

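The nose is seated: tool push is 5.4 N, less about 0.8 N slide friction, and both walls carry load. Diagonal 1 is ≈ 232.9 mm, against 232.5 predicted by vision. Next I'll retract the nose 15 mm, regrip the block and lift.

```bash
python3 - <<'E'
from h import *
s=seats(NL0,NR0);h=u(s['fr']-s['nl'])
heel=np.array([.4893,.1148]); k=heel+h*.1729
bot.servo_line([*(k-h*15e-3),.0255],vel=0.06); st("retracted")
bot.command_gripper(0.045)
p=bot.get_obs()["position"]
bot.servo_line([*(k-h*15e-3),.030],vel=0.06)
b=heel+h*.075
bot.servo_line([*b,.030],vel=0.12); bot.servo_line([*b,.0235],vel=0.06)
bot.command_gripper(0.015); st("gripped"); print(F(3))
bot.servo_line([*b,.08],vel=0.12); print(F(4)); o=st("lift")
im=bot.grab_frame("wrist")[0];cv2.imwrite("pics/j.png",im);np.save("pics/j_T.npy",wristT(o))
E
```

```text
retracted t 29.8 p [ 0.563  -0.0239  0.0252] yaw 2.06 F [-2.26  0.03  1.39] w 0.012
gripped t 31.9 p [0.5247 0.0483 0.0236] yaw 2.0588 F [ 0.41 -0.09  0.12] w 0.0209
[ 0.4210348  -1.07128664  0.10183132]
[-0.18542883  0.04129986 -4.44677929]
lift t 32.76 p [0.5234 0.0487 0.0789] yaw 2.0591 F [-0.43  0.38 -3.72] w 0.0212
```

View pics/j.png

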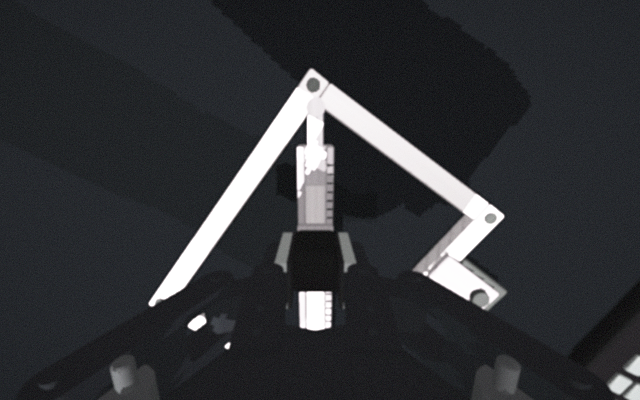

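```bash
python3 - <<'E'
from h import *
T=np.load("pics/j_T.npy")
for n,p,r in(("nl",(313,85),NL0),("fl",(490,217),FL)): print(n,onz("wrist",*p,.017,T).round(4)[:2],r)
s=seats(NL0,NR0);h=u(s['fl']-s['nr']);th=np.arctan2(h[1],h[0]);D=np.linalg.norm(s['fl']-s['nr'])
b=s['nr']+h*((D-.2179)/2+.0752); print(b,th)
bot.move_ptp([*b,.08],[PI,0,th+PI]); bot.servo_line([*b,.05],vel=0.12); bot.dwell(.15); o=st()
T=wristT(o); im=bot.grab_frame("wrist")[0];cv2.imwrite("pics/k.png",im);np.save("pics/k_T.npy",T)
E
```

```text
nl [0.4787 0.1301] [0.4787 0.1305]
fl [0.643  0.1101] [0.6436 0.1098]
[ 0.52042072 -0.01046167] 0.7891201235413616
 t 35.09 p [ 0.5211 -0.0105  0.0507] yaw -2.3525 F [ 0.31 -0.31 -3.53] w 0.0209
```

View pics/k.png

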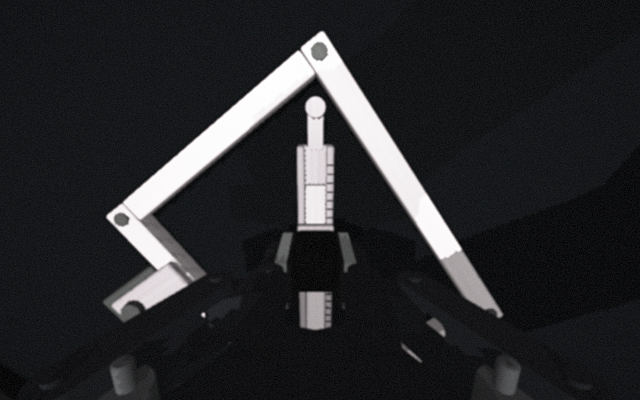

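Frame still in place, and the rule is aligned over diagonal 2 with the near-right screw at (319,50). I'll lower it and press the heel home.

```bash
cat >> h.py <<'E'
def press2(q,d,z,target,tol,stiff=4800.,n=4,fb=np.zeros(2),maxit=9,lat_on=True):
    l=np.array([-d[1],d[0]])
    for i in range(maxit):
        f=hold([*q,z],n); g=f[:2]-fb; k=-(g@d); lt=g@l; p=bot.get_obs()["position"]
        print(f"press {k:.2f} lat {lt:.2f} fz {f[2]:.2f} z {z:.4f} pos {p.round(4)}")
        if abs(k-target)<tol and (not lat_on or abs(lt)<1.0): break
        a=np.clip((target-k)/stiff*.8,-6e-4,7e-4); q=q+d*a
        if lat_on and k>2: q=q+l*np.clip(lt/stiff*1.2,-6e-4,6e-4)
    return q
E
python3 - <<'E'
from h import *
s=seats(NL0,NR0);h=u(s['fl']-s['nr']);D=np.linalg.norm(s['fl']-s['nr'])
b=s['nr']+h*((D-.2179)/2+.0752)
bot.servo_line([*b,.0245],vel=0.06); print(F(3).round(2)); 
bot.servo_line([*(b-h*7e-3),.0239],vel=0.03); f=F(5);print(f.round(2)); fb=np.clip(f[:2],-.3,.3)
r=bot.servo_line([*(b-h*15e-3),.0239],vel=0.015,until_force=2.5); o=st(f"{r}"); p=o["position"][:2]; print("adv",(b-p)@h*1e3)
q=press2(p-h*.3e-3,-h,.0234,5.2,.6,fb=fb); print(q)
E
```

```text
[ 0.52 -0.01 -4.07]
[ 0.05 -0.02 -3.82]
True t 36.78 p [ 0.5123 -0.0192  0.0236] yaw -2.3519 F [ 3.58  0.31 -1.91] w 0.0212
adv 11.953743114582188
press 0.38 lat 1.29 fz 0.39 z 0.0234 pos [ 0.5124 -0.0196  0.0236]
press 3.47 lat 0.93 fz 0.53 z 0.0234 pos [ 0.5123 -0.0197  0.0236]
press 5.22 lat 0.69 fz 0.54 z 0.0234 pos [ 0.5122 -0.0198  0.0237]
[ 0.51153217 -0.02029743]
```

```bash
python3 - <<'E'
from h import *
s=seats(NL0,NR0);h=u(s['fl']-s['nr'])
q=np.array([0.51153217,-0.02029743])
q=press2(q,-h,.0236,5.3,.5,maxit=4); f=F(12,.05); print("held",f.round(2),f[:2]@h); st(); print(q)
E
```

```text
press 5.43 lat 1.46 fz -0.71 z 0.0236 pos [ 0.5121 -0.0199  0.0237]
press 5.19 lat 0.38 fz -0.20 z 0.0236 pos [ 0.5122 -0.0199  0.0237]
held [3.88 3.54 0.07] 5.24609025139867
 t 39.3 p [ 0.5122 -0.0199  0.0237] yaw -2.3515 F [4.36 2.79 0.52] w 0.021
[ 0.51180701 -0.02053932]
```

```bash
python3 - <<'E'
from h import *
s=seats(NL0,NR0);h=u(s['fl']-s['nr'])
q=np.array([0.51180701,-0.02053932])
q=press2(q,-h,.0239,5.6,.6,maxit=3); f=F(12,.05); print("held",f.round(2),f[:2]@h); o=st()
p=o["position"][:2]; heel=p-h*.075; print("heel",heel,s['nr'])
bot.command_gripper(0.045)
bot.servo_line([*p,.030],vel=0.08)
k=heel+h*(.140+.0179)
bot.servo_line([*k,.030],vel=0.12); bot.dwell(.08)
im=bot.grab_frame("wrist")[0];cv2.imwrite("pics/l.png",im); st()
E
```

```text
press 5.67 lat 1.16 fz -2.51 z 0.0239 pos [ 0.5121 -0.02    0.0238]
press 5.55 lat 0.60 fz -1.48 z 0.0239 pos [ 0.5121 -0.02    0.0237]
held [ 3.96  3.52 -1.73] 5.2911695075452325
 t 40.67 p [ 0.5122 -0.02    0.0238] yaw -2.3515 F [ 3.87  2.95 -1.44] w 0.0208
heel [ 0.45934258 -0.07321903] [ 0.45974459 -0.07159115]
 t 42.25 p [0.5699 0.0384 0.0299] yaw -2.3527 F [-0.95 -0.97  0.25] w 0.0451
```

View pics/l.png

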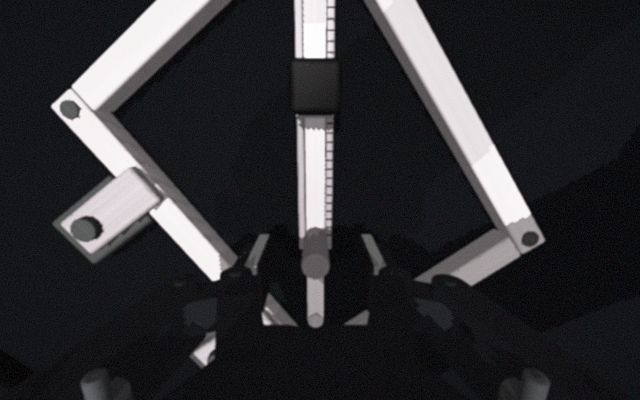

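The knob is centred again at (315,264). I'll close on it and slide it out.

```bash
python3 - <<'E'
from h import *
s=seats(NL0,NR0);h=u(s['fl']-s['nr']);l=np.array([-h[1],h[0]])
heel=np.array([.45934,-.07322]);k=heel+h*.1579;z=.0256
bot.servo_line([*k,z],vel=0.06); bot.command_gripper(0.008); st("closed")
bot.servo_line([*(k+h*16e-3),z],vel=0.06); f=F(5); print("free",f.round(2),f[:2]@h,f[:2]@l)
r=bot.servo_line([*(k+h*28e-3),z],vel=0.015,until_force=3); o=st(f"{r}"); p=o["position"][:2]
print("adv",(p-k)@h*1e3,"lat",(p-k)@l*1e3)
q=press2(p+h*.3e-3,h,z,5.9,.5,stiff=3200.,maxit=8); print(q)
p=bot.get_obs()["position"][:2];print("adv",(p-k)@h*1e3,"lat",(p-k)@l*1e3)
E
```

```text
closed t 42.9 p [0.5705 0.0389 0.0258] yaw -2.3518 F [-0.97  0.29  2.11] w 0.0119
free [-0.43  2.23  4.7 ] 1.2797441674216332 1.8774939130896184
True t 44.05 p [0.5867 0.0552 0.0257] yaw -2.3523 F [-1.85  0.08  4.97] w 0.0118
adv 22.931801741506487 lat 0.10010458473575531
press 0.28 lat 1.14 fz 5.51 z 0.0256 pos [0.5867 0.0551 0.0257]
press 2.18 lat 1.39 fz 6.18 z 0.0256 pos [0.5867 0.0552 0.0257]
press 4.09 lat 0.64 fz 6.84 z 0.0256 pos [0.5867 0.0552 0.0257]
press 5.35 lat 0.21 fz 6.96 z 0.0256 pos [0.5867 0.0553 0.0257]
press 5.95 lat -0.21 fz 6.90 z 0.0256 pos [0.5867 0.0553 0.0257]
[0.5876748 0.0574103]
adv 23.060491584220383 lat 0.10461282573368094
```

Seated on both walls: tool push is 5.95 N, so the pin carries about 5.1 N. I'll hold briefly, retract the nose to give clearance, release, and rise for a measuring look.

```bash
python3 - <<'E'
from h import *
s=seats(NL0,NR0);h=u(s['fl']-s['nr'])
f=F(10,.05); print("held",f.round(2),-f[:2]@h); st()
p=bot.get_obs()["position"][:2]
bot.servo_line([*(p-h*16e-3),.0258],vel=0.06); bot.command_gripper(0.04); q=bot.get_obs()["position"]
bot.servo_line([q[0],q[1],.07],vel=0.15)
ori=[PI,0,2.984]
bot.move_ptp([0.59,0.01,.15],ori); bot.dwell(.15); o=st(); T=wristT(o)
im=bot.grab_frame("wrist")[0];cv2.imwrite("pics/m.png",im);np.save("pics/m_T.npy",T)
E
```

```text
held [-3.45 -4.43  7.24] 5.571523553055906
 t 46.47 p [0.5867 0.0553 0.0257] yaw -2.353 F [-3.7  -4.73  6.51] w 0.0115
 t 48.75 p [0.5892 0.0103 0.1489] yaw 2.985 F [ 0.02 -0.78  0.12] w 0.0398
```

View pics/m.png

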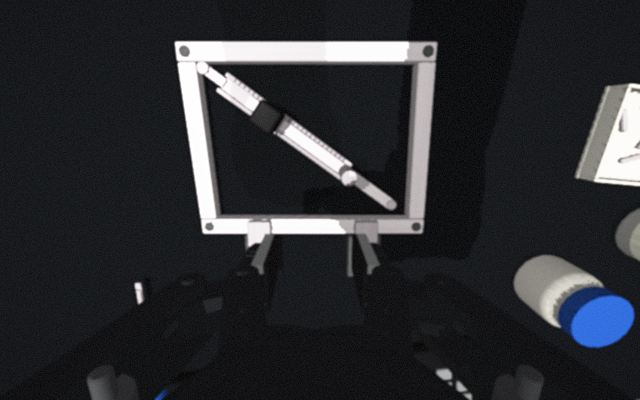

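All four screws are visible, at (184,50), (428,50), (209,226) and (416,226), and the rule lies flat with slack. I'll measure the rack and start the push.

```bash
cat >> h.py <<'E'
def rack(img,T,guess):
    g=cv2.imread(img,0).astype(float);S={}
    for n,(x,y) in guess.items():
        w=g[y-7:y+8,x-7:x+8];yy,xx=np.mgrid[y-7:y+8,x-7:x+8]
        m=np.clip(150-w,0,None)*((xx-x)**2+(yy-y)**2<=42); c=((m*xx).sum()/m.sum(),(m*yy).sum()/m.sum())
        S[n]=onz("wrist",*c,.017,T)[:2]; print(n,np.round(c,1),S[n].round(4))
    d=lambda a,b:np.linalg.norm(S[a]-S[b])*1e3
    print("sides",d('fl','fr'),d('nl','nr'),d('fl','nl'),d('fr','nr'))
    s=seats2(S); d1=np.linalg.norm(s['nl']-s['fr'])*1e3;d2=np.linalg.norm(s['nr']-s['fl'])*1e3
    print("pin diags",d1,d2,"shift left needed",.74*(d2-d1)); return S
def seats2(S):
    global FL,FR
    a,b=FL,FR; FL,FR=S['fl'],S['fr']; r=seats(S['nl'],S['nr']); FL,FR=a,b; return r
E
python3 - <<'E'
from h import *
S=rack("pics/m.png",np.load("pics/m_T.npy"),dict(nr=(184,50),nl=(428,50),fr=(209,226),fl=(416,226)))
uy=u(S['nl']-S['nr']); ux=np.array([uy[1],-uy[0]]); print(uy)
end=S['nr']-.008*uy-.003*ux; np.save("pics/end.npy",np.array([end,uy]))
a=end-uy*.035; ori=[PI,0,PI-np.arctan2(uy[0],uy[1])]
bot.command_gripper(0.0)
bot.move_ptp([*a,.07],ori); bot.servo_line([*a,.008],vel=.12); bot.dwell(.1); print(F(3)); 
r=bot.servo_line([*(end+uy*.002),.008],vel=.03,until_force=3); o=st(f"{r}"); print("tcp to end",(end-o["position"][:2])@uy*1e3)
E
```

```text
nr [184.   50.8] [ 0.4447 -0.0831]
nl [427.8  50.7] [0.4785 0.1305]
fr [209.  226.2] [ 0.6095 -0.1039]
fl [415.8 226.3] [0.6437 0.1098]
sides 216.42621283890986 216.32220794991198 166.41877221485467 166.17107213537128
pin diags 232.77497162190446 240.09934987831235 shift left needed 5.420039909741844
[0.15656466 0.98766771]
[ 0.1946888   0.43968129 -0.06775479]
True t 51.79 p [ 0.4383 -0.1039  0.0079] yaw 2.9847 F [ 0.45 -2.14  0.58] w -0.0003
tcp to end 13.497688219126182
```

```bash
python3 - <<'E'
from h import *
end,uy=np.load("pics/end.npy"); p0=np.array([.4383,-.1039])
c=6.0e-3
for i in range(6):
    bot.servo_line([*(p0+uy*c),.008],vel=.02); bot.dwell(.1); o=bot.get_obs(); d=(o["position"][:2]-p0)@uy
    print("cmd",c,"moved",d*1e3,"F",o["ft_force"].round(1))
    if d>5.0e-3: break
    c+=min(5.3e-3-d,2e-3)
o=bot.get_obs()["position"][:2]
bot.servo_line([*(o-uy*.02),.008],vel=.1); q=o-uy*.02
bot.servo_line([*q,.07],vel=.2); bot.move_ptp([0.59,0.01,.15],[PI,0,2.984]); bot.dwell(.15); o=st(); T=wristT(o)
im=bot.grab_frame("wrist")[0];cv2.imwrite("pics/n.png",im);np.save("pics/n_T.npy",T)
E
```

```text
cmd 0.006 moved 2.5367774340236444 F [ -3.  -12.6  -0.3]
cmd 0.008 moved 4.2766694194773125 F [ -3.3 -12.7  -0.5]
cmd 0.009023330580522688 moved 5.133371514179913 F [ -3.2 -14.   -0.8]
 t 54.9 p [0.5884 0.0088 0.1489] yaw 2.9821 F [ 0.21 -0.19 -0.01] w 0.0002
```

View pics/n.png

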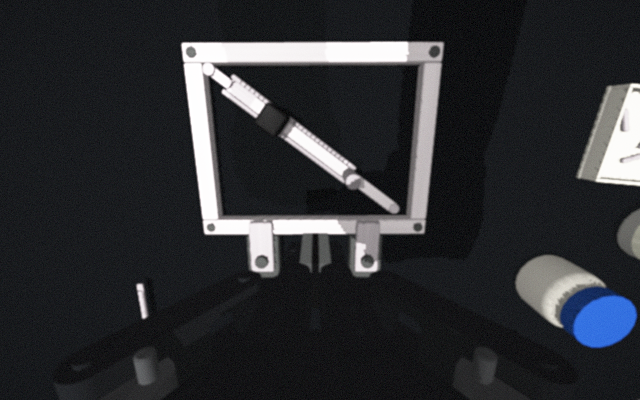

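```bash
python3 - <<'E'
from h import *
S=rack("pics/n.png",np.load("pics/n_T.npy"),dict(nr=(191,51),nl=(434,51),fr=(211,227),fl=(417,227)))
E
```

```text
nr [190.6  51.7] [ 0.4451 -0.0786]
nl [434.2  51.1] [0.4792 0.1349]
fr [210.7 226.9] [ 0.6093 -0.1039]
fl [417.3 226.9] [0.6439 0.1097]
sides 216.3842008548602 216.2316503571391 166.67049031655495 166.18051960992057
pin diags 235.7462709661665 237.26704151729618 shift left needed 1.125370207835968
```

The diagonals are now 235.7 and 237.3 mm. About 1.1 mm of shift remains and there is time, so I'll nudge it once more.

```bash
python3 - <<'E'
from h import *
end,uy=np.load("pics/end.npy"); p0=np.array([.4383,-.1039]); ori=[PI,0,2.9847]
a=p0-uy*.012; bot.move_ptp([*a,.06],ori); bot.servo_line([*a,.008],vel=.15)
bot.servo_line([*(p0+uy*.003),.008],vel=.06)
c=9.6e-3
for i in range(3):
    bot.servo_line([*(p0+uy*c),.008],vel=.02); bot.dwell(.05); o=bot.get_obs(); d=(o["position"][:2]-p0)@uy
    print("cmd",c,"moved",d*1e3,"F",o["ft_force"].round(1))
    if d>5.9e-3: break
    c+=min(6.2e-3-d,1.2e-3)
q=o["position"][:2]-uy*.02
bot.servo_line([*q,.008],vel=.12); bot.servo_line([*q,.07],vel=.2); bot.move_ptp([0.59,0.01,.15],[PI,0,2.984]); bot.dwell(.15); o=st(); T=wristT(o)
im=bot.grab_frame("wrist")[0];cv2.imwrite("pics/o.png",im);np.save("pics/o_T.npy",T)
S=rack("pics/o.png",T,dict(nr=(192,51),nl=(435,51),fr=(210,227),fl=(417,227)))
E
```

```text
cmd 0.0096 moved 5.627054688175182 F [ -2.8 -11.1   0.4]
cmd 0.010172945311824817 moved 5.7945115670195255 F [ -2.9 -12.5   0.1]
cmd 0.010578433744805292 moved 6.0168106567206 F [ -4.8 -13.6   0.4]
 t 59.69 p [0.5883 0.0089 0.1489] yaw 2.9821 F [ 0.25  0.08 -1.05] w 0.0
nr [191.4  51.8] [ 0.4453 -0.0779]
nl [435.1  51.1] [0.4792 0.1358]
fr [210.6 227. ] [ 0.6093 -0.104 ]
fl [417.4 226.9] [0.6439 0.1097]
sides 216.43488966103578 216.3667952265659 166.67356296245396 166.1076691645984
pin diags 236.35767569327732 236.76749934090634 shift left needed 0.30326949924547875
```

View pics/o.png

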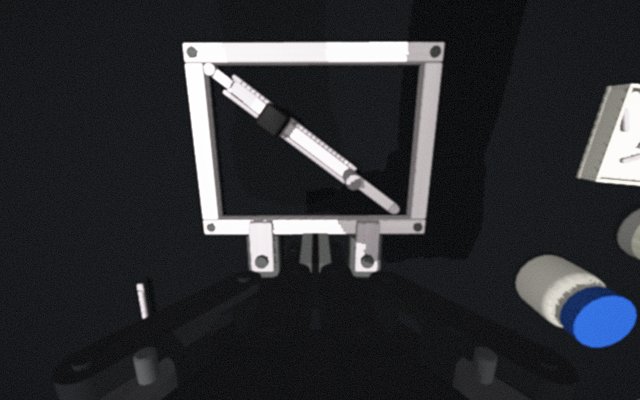

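The diagonals are 236.4 and 236.8 mm, the rule lies flat inside the frame, and the robot is clear of everything. Handing in.

```bash
python3 -c "
from h import *
bot.finish_job(); st()"
```

```text
the job is handed in; nothing more can be done
the job is handed in; nothing more can be done
```

I measured both diagonals in the order asked, pushed the near bar left to square the frame, and handed the job in at about 60 s of the 72 s allowed.

| | Near-left to far-right | Near-right to far-left |
|---|---|---|
| Heel push read at the tool | 5.0 N | 5.2–5.3 N |
| Knob push read at the tool (about 0.8 N of it slide friction) | 5.4 N | 5.6–5.9 N |
| Pin distance from the arm position | 232.9 mm | 241.0 mm |
| Pin distance from the camera, before the push | 232.8 mm | 240.1 mm |
| Pin distance from the camera, after the push | 236.4 mm | 236.8 mm |

- **Seating:** both walls carried load at each corner, and the frame did not visibly shift between the pictures taken before and after measuring. I know the pin forces only from the tool readings, less friction.
- **Disagreement between measurements:** the arm-based difference, 8.1 mm, drops to about 6.7 mm if I correct for where the knob sat between the pads. The camera gave 7.3 mm. These imply a shift of 5 to 6 mm, and I used the camera's 5.4 mm.
- **Squaring:** two pushes on the right end moved the near bar about 5.2 mm left. The last picture showed 0.4 mm between the diagonals. I did not re-measure with the rule after the push.
- **Final state:** the rule lies flat inside the frame with its nose drawn back, and the arm was clear of everything. I never touched the other things on the bench.

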